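Put away the solder-paste dispenser: park its stiff pusher and snap the hood cap on

ROBOT

A 6-joint arm with a two-finger parallel gripper is mounted at the origin on the work surface. World frame = base frame: x ahead of the robot, y to its left, z up, the work surface at z = 0. Lengths are in mm, angles in rad, forces in N, time in s.
With the tool pointing down it reaches from about 275 to 750 mm from the base axis. Payload 10.2 kg.
Tool frame: the origin (TCP) lies at the very end of the fingers, on their centre line; the grasp point (between the pads) lies 19 mm behind it (tcp_to_grasp is the z of the grasp point in the tool frame, in mm); z points along the fingers, y is the line along which they close (so a half turn about z gives the same grasp; the last joint's range is limited). The gripper opens to 85 mm and grips with 20 to 120 N. Pads are 22 mm wide; open, the fingers measure 114 mm over their backs; the gripper's body (76 mm by 85 mm) begins 54 mm behind the grasp point. The pads swing forward as they close: fully open they stand 13 mm farther back than shut.
Start: joints at [-1.365, 0.313, 1.498, -0, 1.331, -0.223], TCP at [218.273, -477.481, 231.294] pointing down, gripper open.
Joint ranges: [-2.94, 2.94], [-0.97, 2.17], [0.19, 2.56], [-1.23, 4.37], [0.02, 3.11], [-2.88, 2.88]. Speed limits (rad/s): [2.39, 2.39, 3.01, 3.14, 3.14, 3.14].

INTERFACE

Orientations are given as a unit quaternion [w, x, y, z].
In Python, from cell import observe, capture, camera_info, sign_off, tcp_to_grasp gives the robot as it stands.
- The arm moves only by the shell command python3 -m creep 'ROWS' [OPENING] [FORCE]. ROWS is JSON, a list of rows, each a list of 2 entries, a list of its own where there are three numbers: the shift along the world's x, y, z in units of 30 mm (1.0 is 30 mm), then the turn, a rotation vector about the world's x, y, z in units of 5 degrees (1.0 is 5 degrees). In form: [[[x, y, z], [wx, wy, wz]], ...]. A call has 1 to 20 rows; each row shifts and turns the commanded pose from where the row before left it; what a row does not reach is not made up. A row lasts 1/12 s, in which the tool goes at most 41.7 mm and 7.16 degrees, less where a joint would pass 70% of its speed; a pose out of reach is approached as far as the arm can. A call is refused whole if a number of a shift passes 1 or a number of a turn 1, either way. A call with a gripper value outside its range is refused whole. OPENING is the closure, from -1 (fully open) to 1 (shut), set as the call begins (- or left out, the last holds). The fingers move at their own pace and stop on an object; FORCE is the grip in N (left out, the last holds). Time passes only in rows, so rows that do not move let the fingers close. It gives the time, the measured TCP pose, the force, the opening and the grip force at its end, in the units of the state.
- observe(): the state, without advancing time (a new reading comes with each control period).
- capture(name): name is "scene" or "top" or "wrist"; returns (picture, depth): 400x640x3 uint8, blue, green, red; 400x640 float32, mm along the optical axis (not along the pixel's ray), 0 where there is no reading.
- camera_info(name): a dict with "vfov" (degrees; the focal length in pixels is half the picture's height over the tangent of half this angle, whatever the lens; pixels are square), "cx", "cy" (the principal point, pixels), "world_from_camera" (4x4, takes a point from camera to world coordinates); the wrist camera has in their place "T_tool_cam" (4x4, takes a point from camera to tool coordinates, whose origin is the TCP and whose axes are the flange's). Camera axes: x right, y down, z forward; pixel columns grow to the right and rows downward; lengths in mm; the calibration is good to about 2 mm. A picture is of the moment at which its call begins: read the wrist's pose just before it. camera_info takes no time and is no camera call.
- sign_off(): hands the job in; it is judged then, once.
The state is a dict: "clock": time; "qpos": joint angles; "joint_velocities": joint speeds; "effort": joint torques, N m; "ee_pos": TCP position; "eef_rot": TCP orientation; "contact_force": force on the tool from outside, world axes, zero at the start; "ft_torque": the same for the moment, N m; "gripper_width": opening from 0.0 (shut) to 1.0 (fully open); "finger_force": force on a finger pad.
Only numpy, scipy, OpenCV 4.12 (cv2) and the standard library are available. Lean on these libraries where they do the work, as an engineer would, in place of code of your own. Each camera call takes 0.05 s, during which the arm holds its last target. There are 200 camera calls.

TASK

Put the solder-paste dispenser away. First take the pressure off the paste: ease the stiff pusher back by its thumb bar, a little at a time, until its pointers stand on the bold parking mark of the rail, without going past it; then press the tall hood cap squarely onto the sloping nozzle until it snaps over the catch and its rim sits fully home on the cartridge's shoulder. Be firm but do not force the dispenser, and leave everything else on the bench where it is.

Things in the scene. Friction and masses are not known exactly. Their poses are not given: they have to be found in the camera images.
- dispenser: paste dispenser screwed to the bench: grey base plate 210 x 90 x 12 mm, two posts, a sloping aluminium rail 48 mm wide and along it a white cartridge 27 mm across, nose up, in two black clips. Origin under the plate, 30 mm nearer the nose end than its centre; x along the plate away from the nose, z up. The cartridge axis leans 35 degrees from vertical, its nose towards -x (roughly to the robot).
- nozzle_seat (a point): centre of the flat shoulder (25 mm across) at the cartridge's nose; the cap's rim sits on it. z out along the cartridge axis, y level. The hub, 12.6 mm across, rises 12 mm, the tip 29 mm. The rim meets sprung catch balls 9 mm before home; 12 to 20 N takes it over them, then it is drawn home. The cartridge is spring-cushioned: it gives 1 mm per 1.7 N along its axis, up to 14 mm, and comes back.
- pusher (a joint): slide of the pusher carriage along the cartridge axis, in m; grows as it is drawn back (against z of nozzle_seat: down and away from the nose), range 0 to 0.048, starts between 0 and 0.010, 0.030 at the parking mark. Stiff: takes about 9 N to move and stays where it is left.
- thumb_bar (a point): centre of the pusher's black round thumb bar, 12 mm across, 34 mm long, level along y of the dispenser; it stands 42 mm off the cartridge axis on the upper side, clear above. Same axes as nozzle_seat. Moves with the pusher.
- pusher_index (a point): point on the rail's face midway between the pusher's two dark pointers, at the middle of the carriage's thickness. Same axes as nozzle_seat. Moves with the pusher.
- park_mark (a point): point on the rail's face midway between the two halves of the bold black parking line (2.4 mm thick, 9.5 mm long, at both edges of the rail; the other graduations, 5 mm apart, are thin). Same axes as nozzle_seat; pusher_index is at z = 0 from here when parked, at z above 0 when still too near the nose.
- hood: the dispenser's tall white ribbed hood cap, 40 mm tall, 23 mm across (rim 25 mm), about 20 g, standing mouth down on the bench. Origin at the centre of its rim, z towards its closed end. Bore 15 mm across in the lip (the lowest 2 mm), 18 mm beyond, 34 mm deep in all. It goes over the nozzle along z of nozzle_seat, turned any way about it; home when its origin is at nozzle_seat.
- stub: bystander: short white screw cap, 26 mm across and 18 mm tall; does not belong here; origin under its middle
- spool: bystander: flat spool of copper wire, 44 mm across, 24 mm tall; origin under its middle
- rock: bystander: grey mineral specimen, about 55 x 45 x 38 mm; origin under its middle
- jar: bystander: small amber jar with white lid, 42 mm across, 45 mm tall; origin under its middle
- pillbottle: bystander: white bottle, 56 mm across, 95 mm tall; origin under its middle
- bowl: bystander: white porcelain bowl, 110 mm across, 50 mm tall; origin under its middle
- block: bystander: steel bench block, 100 x 100 x 22 mm; origin under its middle
- hammer: bystander: small hammer lying flat, 230 mm long; origin under its middle
There are look-alikes about, which are no part of the job. What is shaped like the dispenser but yellow is not meant. Leave any blue look-alike of the hood alone.

How it is judged:
By the outcome, as a careful person would: the job done as asked, in the order asked, and still so for the second after the job is handed in, with the robot touching nothing.
It also fails if it takes over 64 s, if anything falls off the work surface, if the arm or the gripper's body presses on something with over 40 N, if the wrist force passes 120 N, or if a joint passes its speed limit or range.

## Working session

There is one attempt and no reset: what is moved stays moved. The work goes in short steps, Python scripts to look and compute and a shell command to move; the robot and the scene stay as the last step left them, time stands still between calls to the robot, and variables do not carry over. Pictures are saved under pics/ and viewed, at most 10 in all, crops included, and the job is handed in when it is done.

```bash
ls; mkdir -p pics; cat > h.py <<'E'
import numpy as np, cv2
from cell import observe, capture, camera_info, sign_off, tcp_to_grasp
from scipy.spatial.transform import Rotation as R
def toolT(s):
    q=s["eef_rot"]; T=np.eye(4); T[:3,:3]=R.from_quat([q[1],q[2],q[3],q[0]]).as_matrix(); T[:3,3]=s["ee_pos"]; return T
def cam(name):
    i=camera_info(name); f=200/np.tan(np.radians(i["vfov"])/2)
    T=np.array(i["world_from_camera"]) if name!="wrist" else toolT(observe())@np.array(i["T_tool_cam"])
    return f,i["cx"],i["cy"],T
def shot(name):
    c=cam(name); p,d=capture(name); return c,p,d
def pts(c,d,uv):
    f,cx,cy,T=c; uv=np.atleast_2d(uv); z=d[uv[:,1].astype(int),uv[:,0].astype(int)]
    P=np.c_[(uv[:,0]-cx)/f*z,(uv[:,1]-cy)/f*z,z]; return P@T[:3,:3].T+T[:3,3]
def ray(c,u,v):
    f,cx,cy,T=c; r=T[:3,:3]@np.array([(u-cx)/f,(v-cy)/f,1]); return T[:3,3],r/np.linalg.norm(r)
def plane(c,u,v,h):
    o,r=ray(c,u,v); return o+r*(h-o[2])/r[2]
def proj(c,P):
    f,cx,cy,T=c; Q=(np.atleast_2d(P)-T[:3,3])@T[:3,:3]; return np.c_[f*Q[:,0]/Q[:,2]+cx,f*Q[:,1]/Q[:,2]+cy]
E
python3 - <<'E'
from h import *
for n in("scene","top"):
    c,p,d=shot(n); cv2.imwrite(f"pics/{n}0.png",p); np.savez(f"{n}0",p=p,d=d); print(n,c[0],c[1:3],c[3].round(3).tolist(),(d>0).mean())
print(observe(),tcp_to_grasp); print(camera_info("wrist"))
E
```

```text
pics
scene 492.90986886493675 (314.9961911997303, 200.53623880716762) [[-0.748, 0.353, -0.562, 1297.294], [0.663, 0.426, -0.615, 817.168], [0.022, -0.833, -0.552, 887.444], [0.0, 0.0, 0.0, 1.0]] 0.9955859375
top 497.4889435280211 (306.91683204105493, 197.84594021940313) [[-0.024, -0.998, 0.056, 446.168], [-1.0, 0.024, -0.015, -2.739], [0.014, -0.057, -0.998, 1416.222], [0.0, 0.0, 0.0, 1.0]] 0.995859375
{'clock': 0.1, 'qpos': array([-1.36541891e+00,  3.13394905e-01,  1.49834746e+00, -3.07230145e-06,
        1.33103149e+00, -2.23367960e-01]), 'joint_velocities': array([-0.00208807, -0.00010446, -0.00132709, -0.00098092, -0.00053898,
       -0.001026  ]), 'effort': array([ 1.93551787e-03, -4.12899256e+01, -2.60143054e+01, -1.73470103e-04,
        2.98892905e-03,  1.54117743e-05]), 'ee_pos': array([ 218.21315435, -477.24604892,  230.79701328]), 'eef_rot': array([-5.90589742e-04,  9.77109789e-01,  2.12734840e-01,  3.82060499e-06]), 'contact_force': array([0.1683216 , 0.43802017, 0.53146871]), 'ft_torque': array([0.04335397, 0.00876196, 0.03540215]), 'finger_force': 0.0, 'gripper_width': 0.9989970064449026} -18.700000000000003
{'vfov': 63.05824554432406, 'cx': 321.6188735593718, 'cy': 202.38855948893269, 'T_tool_cam': array([[-7.19174587e-04, -9.44986011e-01, -3.27109955e-01,
         8.44608151e+01],
       [ 9.99999722e-01, -6.15820993e-04, -4.19529158e-04,
        -1.82971139e-01],
       [ 1.95008008e-04, -3.27110166e-01,  9.44986191e-01,
        -1.41881128e+02],
       [ 0.00000000e+00,  0.00000000e+00,  0.00000000e+00,
         1.00000000e+00]])}
```

View pics/scene0.png

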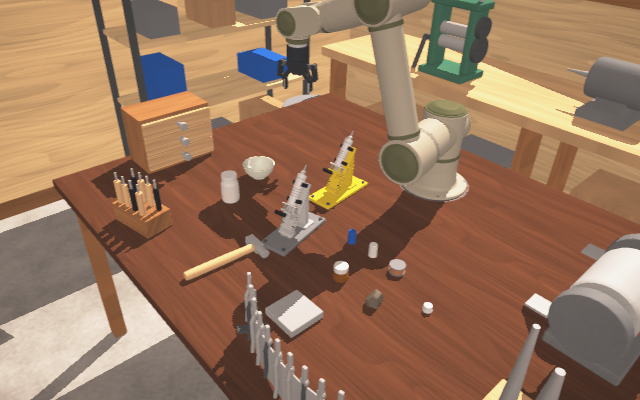

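View pics/top0.png

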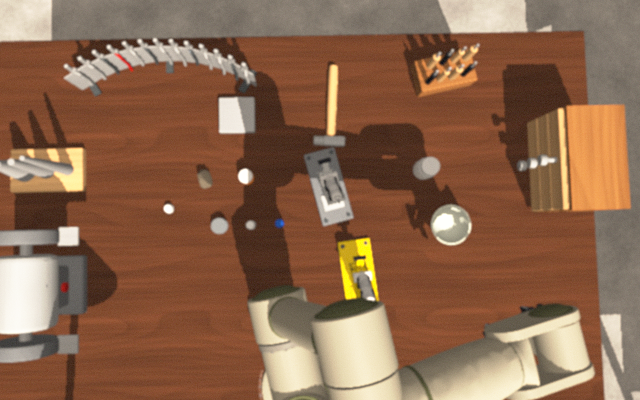

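Hood candidates in the scene image: white tall cap (373,250), which fits the description; blue look-alike (352,237); stub (428,308); jar (341,270); spool (397,268). Dispenser: the grey one at scene (297,215) / top (328,187), not the yellow one at top (358,270). I'll measure the plate and hood, and make one close crop.

```bash
python3 - <<'E'
from h import *
t=np.load("top0.npz");s=np.load("scene0.npz");ct=cam("top");cs=cam("scene")
p=t["p"];d=t["d"]
v,u=np.mgrid[0:400,0:640]; uv=np.c_[u.ravel(),v.ravel()]
W=pts(ct,d,uv).reshape(400,640,3)
# plate: height 5..20 around
roi=np.zeros((400,640),bool);roi[140:235,295:360]=1
hsv=cv2.cvtColor(p,cv2.COLOR_BGR2HSV)
m=roi&(W[...,2]>6)&(W[...,2]<200)&(hsv[...,1]<70)
print(m.sum())
r=cv2.minAreaRect(np.argwhere(m)[:,::-1].astype(np.float32)); b=cv2.boxPoints(r); print(r)
for q in b: print(q,plane(ct,*q,12).round(1))
for nm,(x,y) in dict(hood=(250,225),blue=(279,223)).items():
    w=W[y-8:y+9,x-8:x+9].reshape(-1,3); k=w[w[:,2]>30]; print(nm,len(k),k.mean(0).round(1),k[:,2].max().round(1))
Ws=pts(cs,s["d"],uv).reshape(400,640,3)
for nm,(x,y) in dict(hood=(373,250),blue=(352,237)).items():
    w=Ws[y-12:y+12,x-8:x+9].reshape(-1,3); k=w[w[:,2]>36]; print(nm,len(k),k.mean(0).round(1),k[:,2].max().round(1))
a=cv2.resize(s["p"][150:260,240:420],None,fx=4,fy=4,interpolation=cv2.INTER_CUBIC); cv2.imwrite("pics/crop1.png",a)
E
```

```text
2477
((327.47125244140625, 181.54307556152344), (85.68724822998047, 41.683536529541016), 83.91146850585938)
[302.20282 141.1517 ] [687.2 -14.3  12. ]
[343.65125 136.73053] [ 697.3 -132.7   12. ]
[352.7397  221.93445] [ 454.2 -151.4   12. ]
[311.29126 226.35562] [444.6 -34.1  12. ]
hood 55 [454.7 131.7  90.7] 1416.2
blue 53 [457.2  55.6  67.3] 1416.2
hood 38 [522.5 191.5 106.2] 887.4
blue 32 [484.8  80.9  65.9] 887.4
```

View pics/crop1.png

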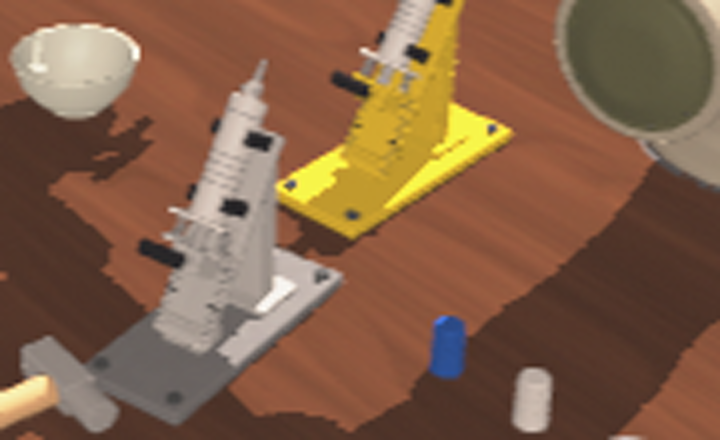

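The crop confirms it: the white ribbed tall cap is at scene (373,250), the blue look-alike is left of it, and the grey dispenser's thumb bar is at about scene (280,213). Now better coarse positions, using valid depth only.

```bash
python3 - <<'E'
from h import *
t=np.load("top0.npz");s=np.load("scene0.npz");ct=cam("top");cs=cam("scene")
v,u=np.mgrid[0:400,0:640]; uv=np.c_[u.ravel(),v.ravel()]
W=pts(ct,t["d"],uv).reshape(400,640,3); ok=t["d"]>0
Ws=pts(cs,s["d"],uv).reshape(400,640,3); oks=s["d"]>0
for nm,(x,y) in dict(hood=(250,225),blue=(279,223)).items():
    w=W[y-9:y+10,x-9:x+10][ok[y-9:y+10,x-9:x+10]]; k=w[w[:,2]>28]; print(nm,len(k),k.mean(0).round(1),k[:,2].max().round(1),plane(ct,x,y,40).round(1))
for nm,(x,y) in dict(hood=(373,250),blue=(352,237)).items():
    sl=np.s_[y-13:y+13,x-9:x+10]
    w=Ws[sl][oks[sl]]; k=w[w[:,2]>15]; print(nm,len(k),k.mean(0).round(1),k[:,2].max().round(1))
roi=np.zeros((400,640),bool);roi[140:235,295:360]=1
m=(roi&ok&(W[...,2]>7)&(W[...,2]<16)).astype(np.uint8)
n,l,st,_=cv2.connectedComponentsWithStats(m); i=1+st[1:,4].argmax(); q=W[l==i]; r=cv2.minAreaRect(q[:,:2].astype(np.float32)); print(r,cv2.boxPoints(r),q[:,2].mean())
# tip & dark bars in scene
reg=Ws[160:250,265:330]; k=oks[160:250,265:330]; iz=np.argwhere(k&(reg[...,2]>150)); print(reg[iz[:,0],iz[:,1]][np.argsort(-reg[iz[:,0],iz[:,1],2])[:5]].round(1))
print("bar",pts(cs,s["d"],[[280,212],[277,211],[284,214]]).round(1))
E
```

```text
hood 54 [454.8 136.7  40.4] 48.0 [452.5 135.5  40. ]
blue 52 [457.5  56.7  41.4] 46.8 [456.1  55.4  40. ]
hood 86 [458.6 139.3  31.2] 44.3
blue 82 [460.8  59.5  31. ] 43.4
((558.9469604492188, -83.49229431152344), (211.1121063232422, 93.84595489501953), 15.233624458312988) [[ 444.7706    -65.95351 ]
 [ 469.42917  -156.50194 ]
 [ 673.1233   -101.03108 ]
 [ 648.4647    -10.482651]] 12.27680423869118
[[ 503.2  -97.3  204. ]
 [ 504.3  -96.   201.7]
 [ 504.1 -100.5  199.7]
 [ 505.3  -94.8  199.4]
 [ 506.7  -97.5  198.7]]
bar [[618.4 -66.9 110.5]
 [622.8 -74.7 111.6]
 [613.8 -55.1 108.1]]
```

```bash
python3 -m creep '[[[0.78,0.885,0.3],[0,0,-0.125]],[[0.78,0.885,0.3],[0,0,-0.125]],[[0.78,0.885,0.3],[0,0,-0.125]],[[0.78,0.885,0.3],[0,0,-0.125]],[[0.78,0.885,0.3],[0,0,-0.125]],[[0.78,0.885,0.3],[0,0,-0.125]],[[0.78,0.885,0],[0,0,-0.125]],[[0.78,0.885,0],[0,0,-0.125]],[[0.78,0.885,0],[0,0,-0.125]],[[0.78,0.885,0],[0,0,-0.125]],[[0.78,0.885,0],[0,0,-0.125]],[[0.78,0.885,-0.3],[0,0,-0.125]],[[0.78,0.885,-0.3],[0,0,-0.125]],[[0.78,0.885,-0.3],[0,0,-0.125]],[[0.78,0.885,-0.3],[0,0,-0.125]],[[0,0,0],[0,0,0]],[[0,0,0],[0,0,0]],[[0,0,0],[0,0,0]]]' 1
python3 - <<'E'
from h import *
c,p,d=shot("wrist"); cv2.imwrite("pics/w1.png",p); np.savez("w1",p=p,d=d,T=c[3]); print(toolT(observe()).round(3).tolist())
E
```

```text
clock: 1.6
ee_pos: [569.0, -79.5, 249.1]
eef_rot: [0.0, 0.991, 0.132, -0.0]
contact_force: [-0.2, 0.2, -1.2]
gripper_width: -0.004
finger_force: 0.0
[[0.965, 0.261, -0.0, 568.927], [0.261, -0.965, -0.0, -79.918], [-0.0, 0.0, -1.0, 249.478], [0.0, 0.0, 0.0, 1.0]]
```

View pics/w1.png

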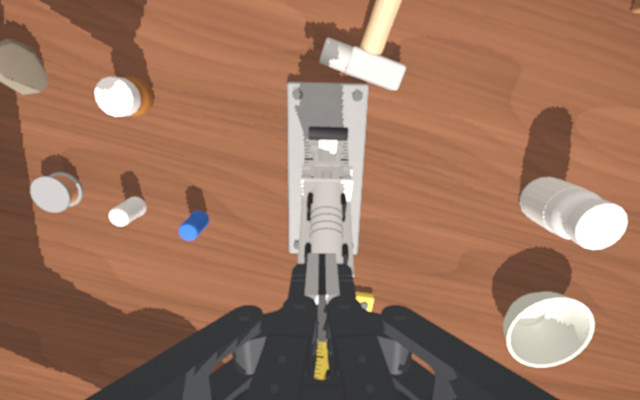

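The wrist view shows the bar at (328,132), carriage and pointers around (328,190), hood at (127,211) and blue cap at (193,225). Closer look at the rail.

```bash
python3 -m creep '[[[0.16,0.04,-0.6],[0,0,0]],[[0.16,0.04,-0.6],[0,0,0]],[[0.16,0.04,-0.65],[0,0,0]],[[0.16,0.04,-0.65],[0,0,0]],[[0,0,0],[0,0,0]],[[0,0,0],[0,0,0]],[[0,0,0],[0,0,0]]]' 1
python3 - <<'E'
from h import *
c,p,d=shot("wrist"); np.savez("w2",p=p,d=d,T=c[3]); print(toolT(observe()).round(3)[:3,3])
cv2.imwrite("pics/w2.png",cv2.resize(p[60:260,240:420],None,fx=4,fy=3,interpolation=cv2.INTER_CUBIC) if 0 else cv2.resize(p[80:230,235:415],None,fx=4,fy=4,interpolation=cv2.INTER_CUBIC))
# from far view: hood, screws
z=np.load("w1.npz"); c1=list(c);c1[3]=z["T"]
hs=cv2.cvtColor(z["p"],cv2.COLOR_BGR2HSV)
v,u=np.mgrid[0:400,0:640]; uv=np.c_[u.ravel(),v.ravel()]
W=pts(c1,z["d"],uv).reshape(400,640,3); ok=z["d"]>0
sl=np.s_[190:235,100:155]; k=W[sl][ok[sl]]; k=k[k[:,2]>36]; print("hood top",len(k),k.mean(0),k.min(0),k.max(0))
sl=np.s_[125:140,300:355]; dk=(z["p"][sl].max(2)<70)&ok[sl]; k=W[sl][dk]; k=k[k[:,2]>90];print("bar",len(k),k.mean(0),k.min(0),k.max(0))
m=(ok&(W[...,2]>7)&(W[...,2]<16)); m[:, :270]=0; m[:,380:]=0; m[265:]=0;m[:75]=0
n,l,st,_=cv2.connectedComponentsWithStats(m.astype(np.uint8)); q=W[l==1+st[1:,4].argmax()]; r=cv2.minAreaRect(q[:,:2].astype(np.float32)); print(r)
E
```

```text
clock: 2.23
ee_pos: [588.6, -75.2, 176.0]
eef_rot: [0.001, 0.991, 0.132, 0.001]
contact_force: [0.0, -0.1, 0.6]
gripper_width: 0.004
finger_force: 0.0
[588.728 -75.146 176.111]
hood top 284 [454.28433372 133.75841136  39.14020309] [442.70109637 123.28255872  36.16877866] [464.43279335 144.92972527  41.85856848]
bar 130 [621.41348435 -71.91052502 108.91727966] [617.21157617 -85.90176443 105.89410416] [625.41348036 -55.6752155  111.24790025]
((557.6613159179688, -86.2186050415039), (208.65054321289062, 90.21931457519531), 13.843402862548828)
```

View pics/w2.png

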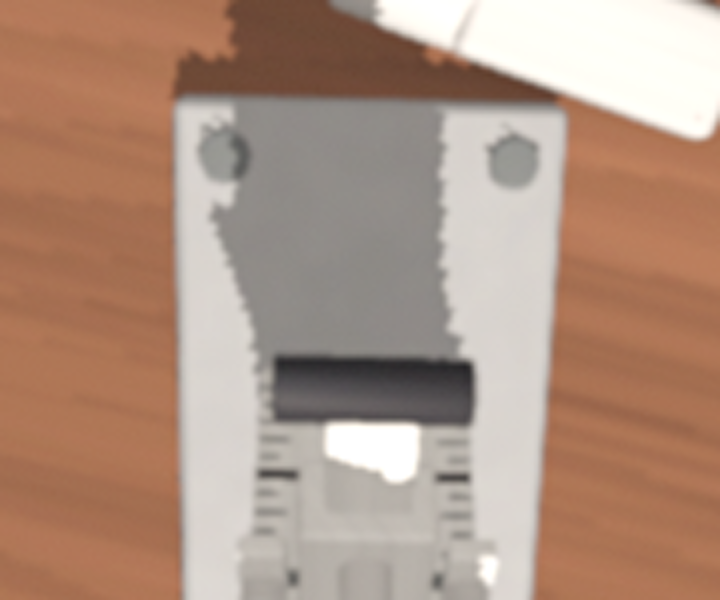

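Crop: bold mark halves at wrist pixel (304.5,198.5) and (348,199.5); pointers at about (308,224.5) and (344.5,225); bar centre (328,177). Computing the distance along the axis.

```bash
cat >> h.py <<'E'
YAW=np.radians(14.5)
def axes(yaw=YAW):
    x=np.array([np.cos(yaw),np.sin(yaw),0]);y=np.array([-np.sin(yaw),np.cos(yaw),0]);z=np.array([0,0,1.]);s,co=np.sin(np.radians(35)),np.cos(np.radians(35))
    return -s*x+co*z, co*x+s*z, y   # a, n, y
E
python3 - <<'E'
from h import *
z=np.load("w2.npz");f,cx,cy,_=cam("wrist");c=(f,cx,cy,z["T"]);d=z["d"];p=z["p"]
print(toolT(observe())[:3,:3].round(4).tolist())
a,n,y=axes()
for nm,q in dict(markL=(304,199),markR=(348,199),ptrL=(308,225),ptrR=(344,225),g1=(302,213),g2=(349,213),bar=(328,175)).items():
    w=pts(c,d,[[q[0]+i,q[1]+j] for i in(-1,0,1) for j in(-1,0,1)]); w=np.median(w,0); print(nm,w.round(1),(w@np.array([a,n,y]).T).round(1), p[q[1],q[0]])
for x in (302,304,346,349,308,309,344,345,343): print(x,p[185:232,x].mean(1).astype(int).tolist())
E
```

```text
[[0.9652, 0.2614, 0.0025], [0.2614, -0.9652, -0.0009], [0.0022, 0.0015, -1.0]]
markL [578.9 -61.7  47.7] [-273.6  473.8 -204.7] [121 127 133]
markR [588.8 -99.   47. ] [-274.2  473.7 -243.3] [71 73 77]
ptrL [566.2 -69.3  71.6] [-245.8  475.9 -208.9] [103 107 109]
ptrR [574.4 -97.9  72.2] [-245.8  476.8 -238.6] [ 96  99 100]
g1 [570.9 -62.4  58.8] [-259.9  473.6 -203.4] [150 156 161]
g2 [ 580.2 -101.5   58.4] [-259.8  472.8 -243.6] [141 147 151]
bar [620.1 -70.8 109.7] [-244.3  540.2 -223.8] [69 66 70]
302 [150, 173, 183, 171, 147, 156, 177, 178, 159, 154, 173, 169, 120, 74, 126, 174, 179, 160, 150, 173, 184, 175, 150, 149, 175, 184, 172, 149, 155, 178, 186, 188, 189, 190, 184, 178, 176, 176, 173, 167, 163, 162, 163, 162, 164, 165, 165]
304 [124, 169, 184, 174, 149, 156, 180, 182, 169, 165, 178, 172, 123, 77, 127, 177, 188, 179, 170, 179, 186, 177, 155, 151, 177, 186, 184, 177, 176, 178, 182, 185, 188, 189, 183, 177, 177, 177, 175, 168, 162, 158, 157, 157, 159, 159, 160]
346 [89, 135, 177, 186, 173, 154, 165, 182, 184, 179, 176, 182, 171, 120, 76, 126, 175, 186, 182, 180, 184, 185, 17
[... 853 characters left out ...]
176, 186, 178, 166, 173, 181, 185, 185, 184, 183, 170, 135, 111, 138, 172, 183, 183, 183, 183, 182, 180, 175, 172, 175, 177, 178, 177, 178, 178, 178, 177, 173, 175, 178, 179, 168, 137, 106, 98, 111, 141, 168, 176, 174, 173]
345 [90, 135, 177, 187, 175, 158, 166, 182, 186, 185, 185, 185, 171, 123, 82, 127, 174, 186, 185, 184, 186, 184, 178, 165, 163, 176, 182, 181, 182, 181, 181, 181, 173, 164, 168, 176, 177, 167, 143, 124, 123, 129, 142, 159, 163, 164, 166]
343 [88, 133, 175, 186, 182, 179, 180, 182, 183, 183, 182, 180, 174, 160, 153, 161, 175, 181, 182, 181, 180, 181, 181, 181, 181, 181, 182, 181, 183, 184, 180, 176, 174, 173, 173, 173, 174, 166, 147, 128, 117, 124, 149, 173, 180, 179, 180]
```

```bash
python3 -m creep '[[[0.33,0.04,-0.62],[0,0,0]],[[0.33,0.04,-0.62],[0,0,0]],[[0.33,0.04,-0.62],[0,0,0]],[[0,0,0],[0,0,0]],[[0,0,0],[0,0,0]],[[0,0,0],[0,0,0]]]' 1; python3 -m creep '[[[0,0,-0.05],[0,0,0]],[[0,0,-0.05],[0,0,0]],[[0,0,-0.05],[0,0,0]],[[0,0,-0.05],[0,0,0]],[[0,0,0],[0,0,0]],[[0,0,0],[0,0,0]]]'
```

```text
clock: 2.78
ee_pos: [618.4, -71.2, 120.4]
eef_rot: [0.001, 0.991, 0.132, 0.001]
contact_force: [1.6, -0.2, -0.3]
gripper_width: -0.003
finger_force: 0.0
clock: 3.28
ee_pos: [618.1, -70.8, 112.5]
eef_rot: [-0.0, 0.991, 0.132, -0.0]
contact_force: [-0.5, 0.3, -0.3]
gripper_width: -0.003
finger_force: 0.0
```

```bash
for i in 1 2 3; do python3 -m creep '[[[0,0,-0.04],[0,0,0]],[[0,0,0],[0,0,0]],[[0,0,0],[0,0,0]]]' | egrep 'ee_pos|contact'; done
```

```text
ee_pos: [618.3, -70.9, 111.5]
contact_force: [-0.0, 0.2, 1.9]
ee_pos: [618.6, -70.8, 111.0]
contact_force: [-0.5, 1.0, 6.7]
ee_pos: [619.0, -70.8, 110.3]
contact_force: [-0.0, 1.8, 8.0]
```

```bash
python3 -m creep '[[[0.028,0.007,-0.041],[0,0,0]],[[0.028,0.007,-0.041],[0,0,0]],[[0.028,0.007,-0.041],[0,0,0]],[[0.028,0.007,-0.041],[0,0,0]],[[0.028,0.007,-0.041],[0,0,0]]]' | egrep 'ee_pos|contact'; python3 -m creep '[[[0.028,0.007,-0.041],[0,0,0]],[[0.028,0.007,-0.041],[0,0,0]],[[0.028,0.007,-0.041],[0,0,0]],[[0.028,0.007,-0.041],[0,0,0]],[[0.028,0.007,-0.041],[0,0,0]],[[0.028,0.007,-0.041],[0,0,0]],[[0,0,0],[0,0,0]],[[0,0,0],[0,0,0]]]' | egrep 'ee_pos|contact'
```

```text
ee_pos: [623.1, -69.8, 104.2]
contact_force: [-0.8, 1.4, 9.9]
ee_pos: [628.3, -68.5, 96.7]
contact_force: [0.1, 1.5, 7.4]
```

```bash
python3 -m creep '[[[0,0,0.7],[0,0,0]],[[0,0,0.7],[0,0,0]],[[0,0,0.7],[-0.17,0.64,0]],[[0,0,0],[-0.17,0.64,0]],[[0,0,0],[-0.17,0.64,0]],[[0,0,0],[-0.17,0.64,0]],[[0,0,0],[-0.17,0.64,0]],[[0,0,0],[-0.17,0.64,0]],[[0,0,0],[-0.17,0.64,0]],[[0,0,0],[-0.17,0.64,0]],[[0,0,0],[-0.17,0.64,0]],[[0,0,0],[0,0,0]],[[0,0,0],[0,0,0]],[[0,0,0],[0,0,0]]]'
python3 - <<'E'
from h import *
c,p,d=shot("wrist"); np.savez("w3",p=p,d=d,T=c[3]); T=toolT(observe()); print(T.round(3).tolist())
a,n,y=axes(); print((c[3][:3,2]@np.array([a,n,y]).T))
cv2.imwrite("pics/w3.png",cv2.resize(p[80:280,240:410],None,fx=4,fy=3))
E
```

```text
clock: 6.28
ee_pos: [627.4, -68.6, 158.4]
eef_rot: [0.032, 0.958, 0.128, -0.254]
contact_force: [0.3, 0.7, 0.1]
gripper_width: 0.0
finger_force: 0.0
[[0.838, 0.261, -0.479, 627.338], [0.228, -0.965, -0.127, -68.664], [-0.495, -0.003, -0.869, 158.83], [0.0, 0.0, 0.0, 1.0]]
[-0.10803473 -0.99412805 -0.00615781]
```

View pics/w3.png

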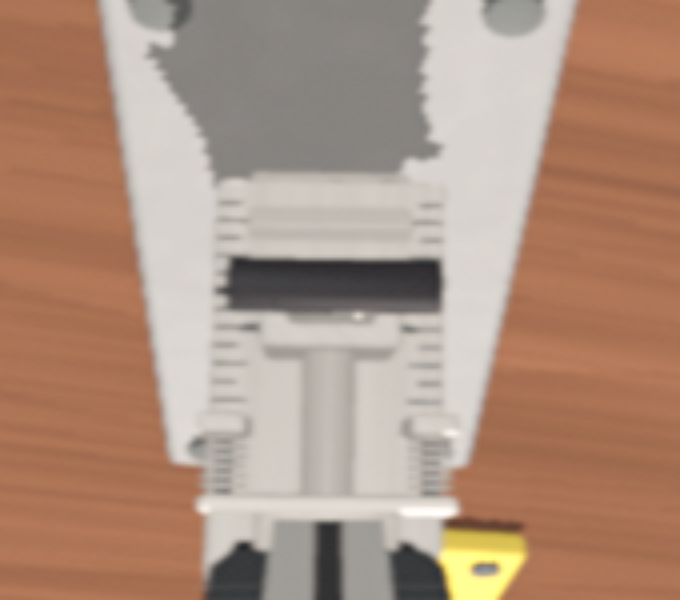

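```bash
python3 - <<'E'
from h import *
z=np.load("w3.npz");p=z["p"]
print("rows 140..215")
for x in (296,298,300,303,304,305,306,340,341,342,343,344,346,348): print(x,p[140:215,x].mean(1).astype(int).tolist())
E
```

```text
rows 140..215
296 [187, 199, 200, 200, 200, 198, 183, 160, 175, 195, 200, 194, 175, 165, 188, 200, 201, 194, 172, 161, 188, 201, 200, 194, 176, 162, 174, 178, 171, 156, 133, 128, 144, 151, 142, 113, 76, 82, 123, 155, 162, 152, 138, 158, 191, 201, 200, 190, 166, 165, 190, 201, 200, 189, 166, 165, 190, 201, 201, 193, 174, 169, 192, 202, 201, 195, 177, 171, 193, 202, 202, 195, 176, 166, 191]
298 [204, 208, 204, 203, 203, 201, 186, 162, 178, 198, 204, 202, 187, 172, 191, 203, 204, 197, 175, 164, 190, 203, 203, 199, 174, 122, 76, 64, 63, 60, 60, 62, 66, 67, 69, 66, 65, 64, 72, 78, 83, 84, 93, 138, 185, 201, 203, 194, 169, 166, 192, 204, 204, 194, 173, 174, 195, 203, 204, 198, 180, 173, 194, 204, 204, 199, 185, 179, 195, 204, 205, 198, 178, 168, 193]
300 [199, 206, 204, 203, 203, 202, 193, 184, 192, 203, 205, 202, 187, 166, 183, 201, 204, 202, 193, 188, 197, 204, 203, 199, 176, 124, 62, 44, 48, 53, 58, 63, 67, 69, 69, 68, 69, 68, 71, 77, 80, 85, 93, 133, 180, 200, 202, 188, 154, 141, 173, 196, 202, 200, 196, 196, 200, 202, 201, 195, 179, 174, 192, 202, 202, 201, 201, 201, 201, 202, 202, 19
[... 3334 characters left out ...]
200, 198, 184, 161, 176, 195, 200, 194, 172, 162, 188, 200, 200, 193, 176, 168, 189, 199, 200, 191, 161, 105, 57, 44, 48, 49, 53, 52, 53, 56, 60, 60, 62, 66, 75, 89, 101, 107, 111, 149, 189, 201, 200, 189, 170, 173, 193, 200, 198, 189, 171, 173, 192, 199, 199, 189, 167, 167, 191, 200, 199, 189, 165, 165, 190, 201, 200, 192, 173, 169]
348 [210, 207, 203, 202, 202, 203, 200, 186, 166, 183, 200, 203, 198, 177, 166, 190, 203, 203, 196, 173, 163, 190, 203, 202, 197, 171, 116, 60, 42, 44, 46, 47, 49, 50, 53, 54, 54, 57, 62, 71, 85, 97, 104, 112, 152, 191, 203, 201, 191, 171, 173, 194, 202, 201, 191, 171, 173, 194, 202, 201, 190, 167, 165, 190, 201, 200, 190, 167, 166, 191, 201, 201, 194, 176, 172]
```

Near-normal view: bold mark at row 176.4 (col 296), pointers at row 188.6, graduations 5.95 px per 5 mm. About 10 mm remain. I'll return to contact and push 8.7 mm.

```bash
python3 -m creep '[[[0,0,0],[0.17,-0.64,0]],[[0,0,0],[0.17,-0.64,0]],[[0,0,0],[0.17,-0.64,0]],[[0,0,0],[0.17,-0.64,0]],[[0,0,0],[0.17,-0.64,0]],[[0,0,0],[0.17,-0.64,0]],[[0,0,0],[0.17,-0.64,0]],[[0,0,0],[0.17,-0.64,0]],[[0,0,-0.7],[0.17,-0.64,0]],[[0,0,-0.7],[0,0,0]],[[0,0,-0.5],[0,0,0]],[[0,0,0],[0,0,0]],[[0,0,-0.1],[0,0,0]],[[0,0,-0.1],[0,0,0]],[[0,0,0],[0,0,0]],[[0,0,0],[0,0,0]]]'
python3 -m creep '[[[0.027,0.007,-0.04],[0,0,0]],[[0.027,0.007,-0.04],[0,0,0]],[[0.027,0.007,-0.04],[0,0,0]],[[0.027,0.007,-0.04],[0,0,0]],[[0.027,0.007,-0.04],[0,0,0]],[[0.027,0.007,-0.04],[0,0,0]],[[0,0,0],[0,0,0]],[[0,0,0],[0,0,0]],[[0,0,0],[0,0,0]]]' | egrep 'ee_pos|contact'
```

```text
clock: 7.67
ee_pos: [628.1, -68.7, 96.7]
eef_rot: [0.001, 0.991, 0.132, 0.001]
contact_force: [0.8, 0.7, 4.1]
gripper_width: 0.001
finger_force: 1.7
ee_pos: [632.9, -67.5, 89.6]
contact_force: [-0.5, -0.7, 7.0]
```

```bash
python3 -m creep '[[[0,0,0.7],[0,0,0]],[[0,0,0.7],[0,0,0]],[[0,0,0.7],[-0.17,0.64,0]],[[0,0,0],[-0.17,0.64,0]],[[0,0,0],[-0.17,0.64,0]],[[0,0,0],[-0.17,0.64,0]],[[0,0,0],[-0.17,0.64,0]],[[0,0,0],[-0.17,0.64,0]],[[0,0,0],[-0.17,0.64,0]],[[0,0,0],[-0.17,0.64,0]],[[0,0,0],[-0.17,0.64,0]],[[0,0,0],[0,0,0]],[[0,0,0],[0,0,0]],[[0,0,0],[0,0,0]]]' | egrep 'clock|ee_pos'
python3 - <<'E'
from h import *
c,p,d=shot("wrist"); np.savez("w4",p=p,d=d,T=c[3])
for x in (294,295,296,297,300,301,302,303,304,305,338,339,340,341,342,343,344,346,348,350): print(x,p[140:200,x].mean(1).astype(int).tolist())
E
```

```text
clock: 9.58
ee_pos: [632.3, -67.3, 151.4]
294 [130, 130, 129, 130, 130, 129, 132, 135, 137, 144, 160, 179, 194, 200, 200, 196, 184, 175, 182, 193, 197, 196, 187, 175, 183, 194, 196, 194, 184, 169, 179, 193, 197, 196, 186, 170, 178, 193, 197, 196, 186, 175, 189, 199, 198, 183, 137, 106, 146, 187, 199, 198, 185, 174, 189, 199, 199, 198, 184, 163]
295 [131, 131, 131, 130, 130, 130, 130, 130, 131, 148, 175, 192, 198, 199, 199, 198, 185, 165, 172, 194, 200, 199, 186, 166, 179, 195, 199, 196, 180, 158, 170, 188, 193, 192, 177, 156, 170, 188, 193, 191, 177, 165, 184, 198, 200, 183, 127, 85, 140, 189, 201, 199, 184, 168, 185, 199, 201, 199, 185, 162]
296 [131, 130, 131, 131, 132, 132, 131, 130, 132, 151, 180, 197, 201, 200, 201, 200, 186, 161, 168, 193, 201, 199, 187, 167, 179, 194, 189, 177, 160, 136, 143, 159, 163, 160, 147, 129, 143, 159, 163, 161, 149, 138, 164, 189, 198, 184, 128, 83, 141, 191, 202, 199, 184, 162, 179, 198, 200, 199, 185, 161]
297 [131, 131, 131, 131, 131, 131, 131, 130, 132, 150, 179, 198, 202, 202, 202, 200, 187, 161, 168, 194, 202, 201, 188, 170, 177, 181, 156, 127, 
[... 4098 characters left out ...]
 66, 76, 88, 100, 107, 111, 145, 177, 165, 110, 83, 143, 190, 200, 194, 173, 163, 188, 199, 199, 194, 175]
348 [131, 147, 178, 204, 212, 212, 211, 211, 211, 211, 207, 202, 201, 202, 203, 202, 201, 188, 169, 180, 198, 204, 201, 187, 163, 160, 143, 92, 45, 42, 44, 48, 48, 50, 53, 55, 56, 58, 62, 70, 84, 97, 104, 108, 140, 176, 175, 121, 83, 142, 191, 203, 197, 178, 166, 189, 202, 202, 200, 185]
350 [191, 202, 209, 211, 211, 211, 211, 211, 211, 211, 208, 204, 202, 201, 201, 201, 200, 193, 181, 186, 197, 200, 200, 193, 182, 184, 182, 162, 144, 133, 123, 117, 118, 118, 118, 119, 120, 128, 138, 143, 146, 151, 159, 169, 181, 193, 188, 159, 144, 164, 191, 199, 198, 191, 184, 192, 198, 199, 197, 191]
```

About 1.0 mm remains: mark at row 187.0, pointer centre about 188.5, less parallax. Push 0.7 mm more.

```bash
python3 -m creep '[[[0,0,0],[0.17,-0.64,0]],[[0,0,0],[0.17,-0.64,0]],[[0,0,0],[0.17,-0.64,0]],[[0,0,0],[0.17,-0.64,0]],[[0,0,0],[0.17,-0.64,0]],[[0,0,0],[0.17,-0.64,0]],[[0,0,0],[0.17,-0.64,0]],[[0,0,0],[0.17,-0.64,0]],[[0,0,-0.7],[0.17,-0.64,0]],[[0,0,-0.7],[0,0,0]],[[0,0,-0.5],[0,0,0]],[[0,0,0],[0,0,0]],[[0,0,-0.1],[0,0,0]],[[0,0,-0.1],[0,0,0]],[[0,0,0],[0,0,0]],[[0.0065,0.0017,-0.0095],[0,0,0]],[[0.0065,0.0017,-0.0095],[0,0,0]],[[0,0,0],[0,0,0]],[[0,0,0],[0,0,0]],[[0,0,0],[0,0,0]]]'
python3 -m creep '[[[0,0,0.7],[0,0,0]],[[0,0,0.7],[0,0,0]],[[0,0,0.7],[-0.17,0.64,0]],[[0,0,0],[-0.17,0.64,0]],[[0,0,0],[-0.17,0.64,0]],[[0,0,0],[-0.17,0.64,0]],[[0,0,0],[-0.17,0.64,0]],[[0,0,0],[-0.17,0.64,0]],[[0,0,0],[-0.17,0.64,0]],[[0,0,0],[-0.17,0.64,0]],[[0,0,0],[-0.17,0.64,0]],[[0,0,0],[0,0,0]],[[0,0,0],[0,0,0]],[[0,0,0],[0,0,0]]]' -1 | egrep 'clock|ee_pos'
python3 - <<'E'
from h import *
c,p,d=shot("wrist"); np.savez("w5",p=p,d=d,T=c[3])
for x in (294,296,300,301,302,303,304,339,340,341,342,343,344,346,348): print(x,p[180:196,x].mean(1).astype(int).tolist())
E
```

```text
clock: 11.3
ee_pos: [633.2, -67.4, 89.3]
eef_rot: [0.001, 0.991, 0.132, 0.001]
contact_force: [-2.6, -0.4, 7.3]
gripper_width: -0.0
finger_force: 3.6
clock: 12.47
ee_pos: [632.7, -67.2, 151.0]
294 [188, 175, 168, 185, 194, 187, 163, 119, 109, 150, 185, 194, 188, 170, 162, 183]
296 [151, 132, 132, 166, 188, 188, 164, 107, 88, 146, 187, 197, 190, 168, 158, 184]
300 [76, 81, 83, 103, 151, 180, 166, 113, 87, 119, 163, 191, 196, 192, 190, 194]
301 [79, 81, 83, 103, 149, 181, 169, 118, 89, 111, 154, 188, 196, 195, 194, 195]
302 [78, 83, 84, 102, 150, 183, 174, 125, 89, 106, 150, 185, 195, 195, 194, 193]
303 [78, 82, 86, 103, 149, 184, 176, 130, 94, 107, 147, 180, 191, 191, 192, 193]
304 [79, 83, 85, 102, 147, 182, 179, 149, 130, 134, 154, 176, 184, 186, 189, 189]
339 [80, 94, 101, 102, 117, 156, 182, 186, 183, 184, 186, 189, 192, 192, 190, 184]
340 [80, 94, 102, 103, 116, 152, 171, 160, 144, 144, 152, 170, 183, 188, 188, 188]
341 [81, 94, 101, 103, 118, 155, 171, 147, 109, 104, 125, 160, 185, 192, 193, 194]
342 [80, 94, 102, 105, 120, 159, 175, 148, 100, 90, 120, 163, 190, 198, 196, 197]
343 [80, 93, 103, 106, 121, 161, 180, 153, 102, 88, 125, 169, 194, 198, 195, 194]
344 [79, 91, 102, 106, 122, 161, 182, 160, 106, 86, 133, 177, 195, 195, 184, 181]
346 [78, 94, 102, 106, 122, 160, 181, 163, 106, 87, 144, 186, 195, 189, 171, 165]
348 [74, 88, 98, 106, 124, 161, 181, 163, 107, 86, 145, 189, 199, 192, 173, 167]
```

About 0.4–0.7 mm short. One last nudge of 0.4 mm, then lift clear and open.

```bash
python3 -m creep '[[[0,0,0],[0.17,-0.64,0]],[[0,0,0],[0.17,-0.64,0]],[[0,0,0],[0.17,-0.64,0]],[[0,0,0],[0.17,-0.64,0]],[[0,0,0],[0.17,-0.64,0]],[[0,0,0],[0.17,-0.64,0]],[[0,0,0],[0.17,-0.64,0]],[[0,0,0],[0.17,-0.64,0]],[[0,0,-0.7],[0.17,-0.64,0]],[[0,0,-0.7],[0,0,0]],[[0,0,-0.5],[0,0,0]],[[0,0,0],[0,0,0]],[[0,0,-0.1],[0,0,0]],[[0,0,-0.1],[0,0,0]],[[0,0,0],[0,0,0]],[[0.004,0.001,-0.0055],[0,0,0]],[[0.004,0.001,-0.0055],[0,0,0]],[[0,0,0],[0,0,0]],[[0,0,0],[0,0,0]],[[0,0,0],[0,0,0]]]' 1
python3 -m creep '[[[0,0,0.7],[0,0,0]],[[0,0,0.7],[0,0,0]],[[0,0,0.7],[-0.17,0.64,0]],[[0,0,0],[-0.17,0.64,0]],[[0,0,0],[-0.17,0.64,0]],[[0,0,0],[-0.17,0.64,0]],[[0,0,0],[-0.17,0.64,0]],[[0,0,0],[-0.17,0.64,0]],[[0,0,0],[-0.17,0.64,0]],[[0,0,0],[-0.17,0.64,0]],[[0,0,0],[-0.17,0.64,0]],[[0,0,0],[0,0,0]],[[0,0,0],[0,0,0]],[[0,0,0],[0,0,0]]]' -1 | egrep 'clock|ee_pos'
python3 - <<'E'
from h import *
c,p,d=shot("wrist"); np.savez("w6",p=p,d=d,T=c[3])
for x in (296,302,342,346): print(x,p[180:196,x].mean(1).astype(int).tolist())
# nose: from w1 (vertical view) and w6
z=np.load("w1.npz"); print(z["T"].round(3).tolist())
E
```

```text
clock: 14.18
ee_pos: [633.6, -67.3, 89.0]
eef_rot: [0.001, 0.991, 0.132, 0.001]
contact_force: [-1.7, 0.4, 6.3]
gripper_width: 0.001
finger_force: 3.6
clock: 15.35
ee_pos: [632.9, -67.2, 150.6]
296 [159, 146, 127, 147, 182, 195, 183, 134, 83, 119, 172, 194, 196, 183, 158, 165]
302 [77, 83, 86, 103, 151, 187, 186, 150, 108, 106, 148, 186, 196, 195, 195, 194]
342 [80, 93, 102, 105, 122, 163, 190, 181, 132, 96, 120, 164, 191, 198, 198, 197]
346 [78, 92, 102, 108, 122, 162, 189, 182, 135, 83, 117, 169, 192, 196, 182, 164]
[[0.262, -0.912, -0.316, 650.524], [-0.965, -0.247, -0.086, -57.1], [-0.0, 0.328, -0.945, 390.982], [0.0, 0.0, 0.0, 1.0]]
```

Pointer and mark now coincide (rows 189.0 vs 189.1 on the right), so the pusher is parked. Next, look at the nose with the tool at 35°.

```bash
python3 -m creep '[[[0,0,0.9],[0.25,-0.968,0]],[[0,0,0.9],[0.25,-0.968,0]],[[0,0,0.9],[0.25,-0.968,0]],[[0,0,0.9],[0.25,-0.968,0]],[[-0.6,-0.144,-0.08],[0.25,-0.968,0]],[[-0.6,-0.144,-0.08],[0.25,-0.968,0]],[[-0.6,-0.144,-0.08],[0.25,-0.968,0]],[[-0.6,-0.144,-0.08],[0.25,-0.968,0]],[[-0.6,-0.144,-0.08],[0.25,-0.968,0]],[[-0.6,-0.144,-0.08],[0.25,-0.968,0]],[[-0.6,-0.144,-0.08],[0.25,-0.968,0]],[[-0.6,-0.144,-0.08],[0.25,-0.968,0]],[[-0.6,-0.144,-0.08],[0.25,-0.968,0]],[[0,0,0],[0,0,0]],[[0,0,0],[0,0,0]],[[0,0,0],[0,0,0]]]' -1
python3 - <<'E'
from h import *
c,p,d=shot("wrist"); np.savez("w7",p=p,d=d,T=c[3])
print(toolT(observe()).round(3).tolist())
cv2.imwrite("pics/w7.png",p)
E
```

```text
clock: 16.73
ee_pos: [471.2, -106.4, 237.7]
eef_rot: [-0.034, 0.945, 0.125, 0.301]
contact_force: [-0.1, 0.2, 0.6]
gripper_width: 0.997
finger_force: 0.0
[[0.788, 0.257, 0.56, 471.528], [0.216, -0.966, 0.139, -106.185], [0.577, 0.011, -0.817, 237.663], [0.0, 0.0, 0.0, 1.0]]
```

View pics/w7.png

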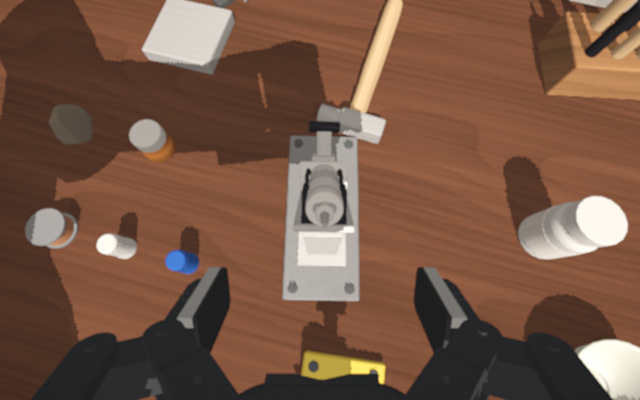

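```bash
python3 - <<'E'
from h import *
z=np.load("w7.npz");f,cx,cy,_=cam("wrist");c=(f,cx,cy,z["T"]);p=z["p"];d=z["d"]
S=[]
g=cv2.cvtColor(p,cv2.COLOR_BGR2GRAY).astype(float)
for u,v in [(298,144),(349,144),(292,287),(349,288)]:
    w=g[v-6:v+7,u-6:u+7]; m=np.clip(np.median(w)-15-w,0,None); yy,xx=np.mgrid[v-6:v+7,u-6:u+7]; q=((m*xx).sum()/m.sum(),(m*yy).sum()/m.sum()); S.append(plane(c,*q,12.5)); print(np.round(q,1),S[-1].round(1))
S=np.array(S); dx=(S[0]+S[1]-S[2]-S[3])/2; print("len",np.linalg.norm(dx),"w",np.linalg.norm(S[0]-S[1]),np.linalg.norm(S[2]-S[3]),"yaw",np.degrees(np.arctan2(dx[1],dx[0])),"ctr",S.mean(0))
a,n,y=axes(np.arctan2(dx[1],dx[0]))
v,u=np.mgrid[185:232,303:345]; W=pts(c,d,np.c_[u.ravel(),v.ravel()]); L=(W-S.mean(0))@np.array([a,n,y]).T
A=L[:,0].reshape(v.shape)
np.set_printoptions(linewidth=250)
print(A[::2,::2].round(0).astype(int))
cv2.imwrite("pics/nose.png",cv2.resize(p[180:240,290:360],None,fx=10,fy=10,interpolation=cv2.INTER_CUBIC)[:600,:700])
E
```

```text
[298. 143.] [638.3 -32.7  12.5]
[348.1 143.7] [654.5 -96.4  12.5]
[292.2 286.3] [461.4 -76.2  12.5]
[348.7 286.5] [ 477.9 -139.6   12.5]
len 182.0268640758223 w 65.6572288910029 65.44076489299748 yaw 13.78508597513861 ctr [558.04099024 -86.22544296  12.5       ]
[[137 140 136 122 131 137 142 145 146 146 148 148 147 145 144 140 135 129 119 136 139]
 [141 141 141 129 139 144 147 150 151 153 152 152 152 151 149 146 142 136 134 140 141]
 [136 141 140 137 143 151 153 154 156 157 157 158 157 156 153 153 151 143 133 141 140]
 [142 142 120 144 151 154 157 160 162 160 162 161 163 162 161 157 154 150 141 141 142]
 [140 140 134 151 155 160 161 162 162 163 163 162 163 163 163 162 159 155 151  91 141]
 [141 140 144 155 162 162 162 164 163 163 162 163 161 163 162 163 161 161 154  91 141]
 [139 140 151 160 162 162 163 162 162 163 163 162 163 162 163 162 162 163 160 151 142]
 [141 140 158 163 162 162 163 162 163 162 163 164 163 163 163 162 164 161 163 156 141]
 [141 141 162 162 163 162 163 163 162 162 163 162 163 378 162 163 163 162 163 161 142]
 [141 142 164 162 163 163 164 168 168 166 167 167 165 
[... 551 characters left out ...]
40]
 [141 141 141 162 162 163 163 174 173 183 185 185 183 174 173 163 163 163 163 141 143]
 [141 141 141 163 163 162 162 172 174 185 186 186 185 175 378 162 162 162 160 141 141]
 [142 141 141 142 162 163 163 163 172 186 188 190 188 171 163 163 162 161 141 141 142]
 [141 141 142 141 142 140 163 162 162 188 192 191 190 162 163 162 142 141 141 142 141]
 [143 143 143 144 144 143 144 141 162 163 191 191 192 162 143 143 143 143 144 142 143]
 [145 145 144 144 145 146 144 144 144 144 192 192 144 145 145 145 144 145 145 146 143]
 [144 145 144 145 143 145 145 144 145 143 144 144 144 144 144 144 144 145 144 145 144]
 [144 144 144 145 145 144 144 378 145 144 145 145 145 144 146 144 145 145 143 144 145]]
```

View pics/nose.png

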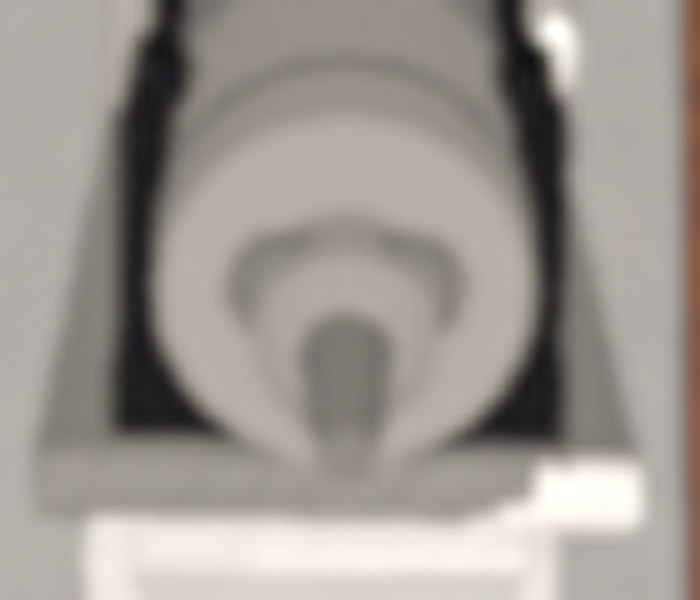

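```bash
sed -i 's/radians(14.5)/radians(13.8)/' h.py; cat > seat.py <<'E'
from h import *
import sys
def seat(fn,u0=295,u1=352,v0=180,v1=235,lo=None):
    z=np.load(fn);f,cx,cy,_=cam("wrist");c=(f,cx,cy,z["T"])
    a,n,y=axes();B=np.array([a,n,y])
    v,u=np.mgrid[v0:v1,u0:u1];W=pts(c,z["d"],np.c_[u.ravel(),v.ravel()]);L=W@B.T
    h,e=np.histogram(L[:,0],np.arange(-350,0,1)); 
    return c,B,u.ravel(),v.ravel(),L
if __name__=="__main__":
    c,B,u,v,L=seat("w7.npz")
    off=np.array([558.04,-86.23,12.5])@B.T
    m=(abs(L[:,0]-off[0]-162.6)<2)&(abs(L[:,2]-off[2])<16)
    img=np.zeros((400,640),np.uint8);img[v[m],u[m]]=1
    n_,l,st,_=cv2.connectedComponentsWithStats(img);k=l[v,u]==1+st[1:,4].argmax();Q=L[k]
    (cc,r)=cv2.minEnclosingCircle(Q[:,1:].astype(np.float32)); s=np.array([np.median(Q[:,0]),*cc]); print("disc r",r,"n,y pct",np.percentile(Q[:,1],[1,99]),np.percentile(Q[:,2],[1,99]))
    print("seat",(s@B).round(1),"y off plate centre",s[2]-off[2])
    t=(L[:,0]>s[0]+24)&(L[:,0]<s[0]+32); print("tip rel",(L[t].mean(0)-s).round(2),t.sum(), "n,y of tip min/max",np.percentile(L[t],[2,98],0)-s)
    hb=(L[:,0]>s[0]+5)&(L[:,0]<s[0]+12.5)&(abs(L[:,2]-s[2])<8);print("hub",np.percentile(L[hb],[2,98],0)-s)
    # hood
    z=np.load("w7.npz");vv,uu=np.mgrid[225:265,90:145];W=pts(c,z["d"],np.c_[uu.ravel(),vv.ravel()]);k=W[(W[:,2]>37)&(W[:,2]<45)];print("hood top",len(k),k.mean(0),cv2.minEnclosingCircle(k[:,:2].astype(np.float32)))
    k=W[(W[:,2]>6)&(W[:,2]<42)];print(cv2.minEnclosingCircle(k[:,:2].astype(np.float32)))
E
python3 seat.py
```

```text
disc r 13.5477294921875 n,y pct [483.27836198 508.1835502 ] [-229.64237268 -204.3731064 ]
seat [516.3 -96.6 180.6] y off plate centre -0.1305006154986188
tip rel [2.785e+01 5.500e-01 2.000e-02] 49 n,y of tip min/max [[24.60044392 -1.64155214 -1.74750215]
 [30.06389516  2.03620823  1.99402653]]
hub [[ 5.45256704 -4.07570573 -7.27257541]
 [12.34683822  6.07299982  7.39679437]]
hood top 309 [453.14739467 133.67453054  39.01917383] ((453.7393798828125, 133.75039672851562), 11.62872314453125)
((453.2628479003906, 133.4745635986328), 12.092309951782227)
```

Seat is (516.3,-96.6,180.6): disc r≈12.6, lateral offset to the plate centreline 0.1 mm, tip 29 mm above, so it is consistent. Hood is (453.7,133.7), top at 39–40 mm. Moving over the hood, half open to clear the blue cap and the spool.

```bash
python3 -m creep '[[[-0.074,1,0],[-0.25,0.968,0]],[[-0.074,1,0],[-0.25,0.968,0]],[[-0.074,1,-0.9],[-0.25,0.968,0]],[[-0.074,1,-0.9],[-0.25,0.968,0]],[[-0.074,1,-0.9],[-0.25,0.968,0]],[[-0.074,1,-0.9],[-0.25,0.968,0]],[[-0.074,1,-0.9],[-0.25,0.968,0]],[[-0.074,1,-0.9],[0,0,0]],[[0,0,0],[0,0,0]],[[0,0,0],[0,0,0]],[[0,0,0],[0,0,0]]]' 0 40
python3 - <<'E'
from h import *
c,p,d=shot("wrist"); T=toolT(observe()); print(T.round(3).tolist())
np.savez("w8",p=p,d=d,T=c[3])
v,u=np.mgrid[0:400,0:640];W=pts(c,d,np.c_[u.ravel(),v.ravel()])
k=W[(d.ravel()>0)&(W[:,2]>35)&(W[:,2]<44)&(np.hypot(W[:,0]-453.7,W[:,1]-133.7)<18)];print(len(k),k.mean(0),cv2.minEnclosingCircle(k[:,:2].astype(np.float32)) if len(k) else 0)
k=W[(d.ravel()>0)&(W[:,2]>6)&(W[:,2]<44)&(np.hypot(W[:,0]-453.7,W[:,1]-133.7)<18)];print(len(k),k.min(0),k.max(0))
E
```

```text
clock: 17.7
ee_pos: [454.3, 131.2, 75.1]
eef_rot: [0.0, 0.991, 0.132, 0.007]
contact_force: [0.3, -0.2, 1.0]
gripper_width: 0.504
finger_force: 0.0
[[0.965, 0.261, 0.015, 454.483], [0.261, -0.965, 0.001, 130.685], [0.015, 0.003, -1.0, 75.487], [0.0, 0.0, 0.0, 1.0]]
1012 [454.44361524 135.2113455   38.97353411] ((453.6015625, 135.09156799316406), 11.40598201751709)
1597 [442.19704197 123.49653165   6.02919127] [465.38087043 146.77776191  41.49292332]
```

```bash
python3 -m creep '[[[-0.02,0.12,0],[0,0,0]],[[0,0,-0.6],[0,0,0]],[[0,0,-0.6],[0,0,0]],[[0,0,-0.5],[0,0,0]],[[0,0,-0.3],[0,0,0]],[[0,0,-0.17],[0,0,0]],[[0,0,0],[0,0,0]],[[0,0,0],[0,0,0]]]' 0 60; python3 -m creep '[[[0,0,0],[0,0,0]],[[0,0,0],[0,0,0]],[[0,0,0],[0,0,0]],[[0,0,0],[0,0,0]],[[0,0,0],[0,0,0]],[[0,0,0],[0,0,0]]]' 1 60
```

```text
clock: 18.42
ee_pos: [453.4, 134.4, 10.1]
eef_rot: [0.0, 0.991, 0.132, 0.007]
contact_force: [-0.0, -0.4, -0.6]
gripper_width: 0.497
finger_force: 0.0
clock: 18.92
ee_pos: [453.4, 134.5, 10.4]
eef_rot: [0.0, 0.991, 0.132, 0.007]
contact_force: [-1.6, -1.1, 4.9]
gripper_width: 0.252
finger_force: 58.6
```

```bash
python3 -m creep '[[[0,0,0.3],[0,0,0]],[[0,0,0.9],[0,0,0]],[[0,0,0.9],[0,0,0]],[[0,0,0.9],[0,0,0]],[[0.13,-0.9,0.9],[0.2385,-0.971,0]],[[0.13,-0.9,0.9],[0.2385,-0.971,0]],[[0.13,-0.9,0.9],[0.2385,-0.971,0]],[[0.13,-0.9,0.9],[0.2385,-0.971,0]],[[0.13,-0.9,0.59],[0.2385,-0.971,0]],[[0.13,-0.9,0],[0.2385,-0.971,0]],[[0.13,-0.9,0],[0.2385,-0.971,0]],[[0.13,-0.9,0],[0,0,0]],[[0,-0.76,0],[0,0,0]],[[0,0,0],[0,0,0]],[[0,0,0],[0,0,0]],[[0,0,0],[0,0,0]]]'
python3 - <<'E'
from h import *
c,p,d=shot("wrist"); T=toolT(observe()); print(T.round(3).tolist())
np.savez("w9",p=p,d=d,T=c[3]); cv2.imwrite("pics/w9.png",p)
a,n,y=axes();B=np.array([a,n,y]);s=np.array([516.3,-96.6,180.6]);print("TCP rel seat (a,n,y)",((T[:3,3]-s)@B.T).round(2))
Th=np.eye(4); T0=T.copy(); 
# hood axis = R_now R_grasp^T z
Rg=np.array([[.965,.261,.015],[.261,-.965,.001],[.015,.003,-1]]); off=Rg.T@np.array([.3,.2,-10.2]); h=T[:3,:3]@Rg.T@[0,0,1]
print("hood axis",(h@B.T).round(4),"hood org rel seat",((T[:3,3]+T[:3,:3]@off-s)@B.T).round(2))
E
```

```text
clock: 20.25
ee_pos: [483.1, -97.3, 225.2]
eef_rot: [-0.033, 0.946, 0.126, 0.296]
contact_force: [-0.6, 0.8, -0.6]
gripper_width: 0.253
finger_force: 58.8
[[0.793, 0.259, 0.551, 483.162], [0.22, -0.966, 0.137, -97.034], [0.568, 0.012, -0.823, 225.189], [0.0, 0.0, 0.0, 1.0]]
TCP rel seat (a,n,y) [55.04 -0.87  7.48]
hood axis [ 0.9999  0.0218 -0.0044] hood org rel seat [44.84 -0.75  7.65]
```

View pics/w9.png

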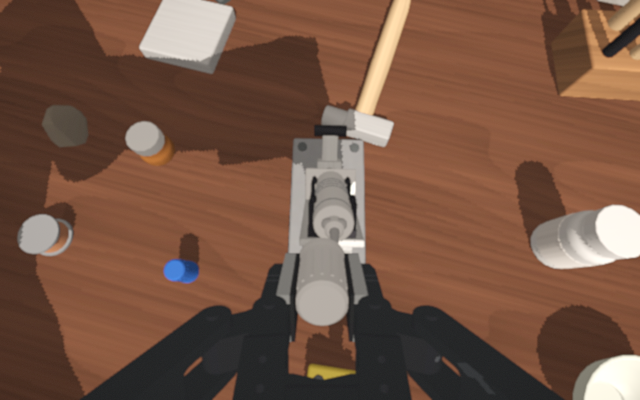

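The picture shows the hood in the hand at (322,265), with the nose at (333,225) up-right, so the y offset is visible. Measuring both in this same image.

```bash
cat > rel.py <<'E'
from h import *
import sys
def meas(fn):
    z=np.load(fn);f,cx,cy,_=cam("wrist");c=(f,cx,cy,z["T"]);a,n,y=axes();B=np.array([a,n,y]);s=np.array([516.3,-96.6,180.6])
    v,u=np.mgrid[180:335,285:365];d=z["d"];W=pts(c,d,np.c_[u.ravel(),v.ravel()]);L=(W-s)@B.T;L=L[d[v.ravel(),u.ravel()]>0]
    return L
L=meas(sys.argv[1]); yc=float(sys.argv[2]) # hood y guess
top=L[(L[:,0]>float(sys.argv[3])-2.5)&(L[:,0]<float(sys.argv[3])+2.5)&(abs(L[:,2]-yc)<13)&(abs(L[:,1])<15)]
print("top",len(top),"a",np.median(top[:,0]).round(2),"pct n",np.percentile(top[:,1],[.5,99.5]).round(2),"pct y",np.percentile(top[:,2],[.5,99.5]).round(2),np.array(cv2.minEnclosingCircle(top[:,1:].astype(np.float32))[0]).round(2))
A=np.c_[np.ones(len(top)),top[:,1:]];print("slope a~n,y",np.linalg.lstsq(A,top[:,0],rcond=None)[0].round(3))
for a0 in range(int(float(sys.argv[3]))-34,int(float(sys.argv[3])),8):
    k=L[(L[:,0]>a0)&(L[:,0]<a0+8)&(abs(L[:,2]-yc)<12.2)&(L[:,1]>0)&(L[:,1]<16)]; 
    if len(k)>20: q=np.polyfit(k[:,2],k[:,1]**2+k[:,2]**2,1); print(a0,"side n max",np.percentile(k[:,1],[90,97]).round(2),"y mid at ring",(np.percentile(k[:,2],[1,99]).mean()).round(2))
sh=L[(abs(L[:,0])<2)&(abs(L[:,2])<14)&(abs(L[:,1])<14)];print("shoulder",len(sh),np.median(sh[:,0]).round(2),"n",np.percentile(sh[:,1],[.5,99.5]).round(2),"y",np.percentile(sh[:,2],[.5,99.5]).round(2))
E
python3 rel.py w9.npz 7.6 84.8
```

```text
top 2011 a 83.98 pct n [-10.8   10.52] pct y [-4.83 19.99] [0.36 7.35]
slope a~n,y [ 8.3988e+01 -2.1000e-02  2.0000e-03]
50 side n max [10.26 10.77] y mid at ring 7.71
58 side n max [10.25 10.51] y mid at ring 7.65
66 side n max [10.35 10.68] y mid at ring 7.63
74 side n max [10.26 10.69] y mid at ring 7.58
82 side n max [ 9.57 10.23] y mid at ring 7.63
shoulder 731 -0.01 n [-11.23  13.13] y [-12.99  13.2 ]
```

```bash
python3 -m creep '[[[0.085,-0.242,0.017],[0.06,-0.243,0]],[[0,0,0],[0,0,0]],[[0,0,0],[0,0,0]],[[0,0,0],[0,0,0]],[[0,0,0],[0,0,0]]]' | egrep 'clock|ee_pos'
python3 - <<'E'
from h import *
c,p,d=shot("wrist"); np.savez("w10",p=p,d=d,T=c[3])
T=toolT(observe());a,n,y=axes();B=np.array([a,n,y]);s=np.array([516.3,-96.6,180.6])
Rg=np.array([[.965,.261,.015],[.261,-.965,.001],[.015,.003,-1]]); off=Rg.T@np.array([.3,.2,-10.2]); h=T[:3,:3]@Rg.T@[0,0,1]
print("TCP",((T[:3,3]-s)@B.T).round(2),"hood axis",(h@B.T).round(4),"hood org rel seat",((T[:3,3]+T[:3,:3]@off-s)@B.T).round(2))
E
python3 rel.py w10.npz 0 84
```

```text
clock: 20.72
ee_pos: [485.8, -104.6, 225.5]
TCP [54.82 -0.12 -0.62] hood axis [ 1.0001e+00  4.0000e-04 -4.2000e-03] hood org rel seat [44.62  0.22 -0.46]
top 2082 a 83.63 pct n [-10.83  10.81] pct y [-12.31  12.4 ] [ 0.67 -0.34]
slope a~n,y [ 8.3609e+01 -1.3000e-02 -2.0000e-03]
50 side n max [11.1  11.51] y mid at ring -0.05
58 side n max [10.84 11.22] y mid at ring 0.0
66 side n max [10.78 11.26] y mid at ring 0.04
74 side n max [10.6  10.92] y mid at ring 0.04
82 side n max [ 9.69 10.44] y mid at ring 0.02
shoulder 685 -0.02 n [-9.53 12.88] y [-12.99  12.68]
```

Aligned to within 0.3 mm and 0.5°. Advance 30 mm along the axis, watching the force.

```bash
python3 -m creep '[[[0.093,0.023,-0.1365],[0,0,0]],[[0.093,0.023,-0.1365],[0,0,0]],[[0.093,0.023,-0.1365],[0,0,0]],[[0,0,0],[0,0,0]]]' | egrep 'ee_pos|contact'; python3 -m creep '[[[0.093,0.023,-0.1365],[0,0,0]],[[0.093,0.023,-0.1365],[0,0,0]],[[0.093,0.023,-0.1365],[0,0,0]],[[0,0,0],[0,0,0]],[[0,0,0],[0,0,0]]]' | egrep 'ee_pos|contact'; python3 -m creep '[[[0.037,0.009,-0.0546],[0,0,0]],[[0.037,0.009,-0.0546],[0,0,0]],[[0,0,0],[0,0,0]],[[0,0,0],[0,0,0]]]' | egrep 'clock|ee_pos|contact'
```

```text
ee_pos: [494.3, -102.7, 212.0]
contact_force: [0.1, 0.0, -0.9]
ee_pos: [502.6, -100.9, 200.5]
contact_force: [0.3, -0.3, -0.1]
clock: 21.85
ee_pos: [504.8, -100.5, 197.5]
contact_force: [-0.3, 0.4, -0.4]
```

```bash
for i in 1 2 3 4; do python3 -m creep '[[[0.037,0.009,-0.0546],[0,0,0]],[[0,0,0],[0,0,0]],[[0,0,0],[0,0,0]]]' | egrep 'ee_pos|contact|finger'; done
```

```text
ee_pos: [505.9, -100.2, 195.9]
contact_force: [-0.5, 0.1, 0.1]
finger_force: 58.9
ee_pos: [507.1, -99.8, 194.3]
contact_force: [-1.1, 1.4, 2.7]
finger_force: 59.2
ee_pos: [508.2, -99.6, 192.7]
contact_force: [-3.3, 1.9, 5.3]
finger_force: 59.5
ee_pos: [509.3, -99.3, 191.2]
contact_force: [-4.8, 2.1, 7.1]
finger_force: 59.8
```

```bash
for i in 1 2 3 4; do python3 -m creep '[[[0.037,0.009,-0.0546],[0,0,0]],[[0,0,0],[0,0,0]],[[0,0,0],[0,0,0]]]' | egrep 'ee_pos|contact'; done
```

```text
ee_pos: [510.4, -99.0, 189.7]
contact_force: [-7.2, 2.1, 9.4]
ee_pos: [511.4, -98.7, 188.1]
contact_force: [-3.8, 4.0, 0.7]
ee_pos: [512.6, -98.5, 186.3]
contact_force: [-3.5, 1.7, 5.9]
ee_pos: [513.7, -98.3, 184.7]
contact_force: [-6.7, 1.9, 8.1]
```

Force dropped after about 12 N (the snap), then rose again at the cushion rate with the rim on the shoulder. Ease back to zero load, release, retreat and look.

```bash
python3 -m creep '[[[0.02,0.005,-0.03],[0,0,0]],[[0,0,0],[0,0,0]],[[0,0,0],[0,0,0]],[[-0.04,-0.01,0.059],[0,0,0]],[[-0.04,-0.01,0.059],[0,0,0]],[[-0.037,-0.009,0.0546],[0,0,0]],[[0,0,0],[0,0,0]],[[0,0,0],[0,0,0]],[[0,0,0],[0,0,0]]]' | egrep 'clock|ee_pos|contact'; python3 -m creep '[[[0,0,0],[0,0,0]],[[0,0,0],[0,0,0]],[[0,0,0],[0,0,0]],[[0,0,0],[0,0,0]],[[0,0,0],[0,0,0]]]' 0 | egrep 'ee_pos|contact|gripper'
```

```text
clock: 24.6
ee_pos: [510.9, -99.0, 188.7]
contact_force: [-0.9, 2.0, 2.9]
ee_pos: [510.7, -99.2, 188.6]
contact_force: [-1.1, -0.4, -0.3]
gripper_width: 0.496
```

```bash
python3 -m creep '[[[-0.186,-0.046,0.273],[0,0,0]],[[-0.28,-0.07,0.41],[0,0,0]],[[-0.37,-0.09,0.546],[0,0,0]],[[-0.37,-0.09,0.546],[0,0,0]],[[0,0,0],[0,0,0]],[[0,0,0],[0,0,0]],[[0,0,0],[0,0,0]]]' -1 | egrep 'clock|ee_pos|contact'
python3 - <<'E'
from h import *
c,p,d=shot("wrist"); np.savez("w11",p=p,d=d,T=c[3]); cv2.imwrite("pics/w11.png",p)
E
python3 rel.py w11.npz 0 40
```

```text
clock: 25.6
ee_pos: [474.5, -107.9, 241.5]
contact_force: [0.5, -0.3, -1.2]
top 980 a 39.92 pct n [-11.06  10.18] pct y [-10.78  10.37] [-0.62 -0.15]
slope a~n,y [ 3.9889e+01 -1.0000e-02 -2.0000e-03]
6 side n max [11.11 11.71] y mid at ring -0.23
14 side n max [10.82 11.11] y mid at ring -0.17
22 side n max [10.65 10.97] y mid at ring -0.66
30 side n max [10.29 10.83] y mid at ring -0.3
38 side n max [8.53 9.52] y mid at ring -0.28
shoulder 152 -0.31 n [-4.1  13.32] y [-13.12  13.36]
```

View pics/w11.png

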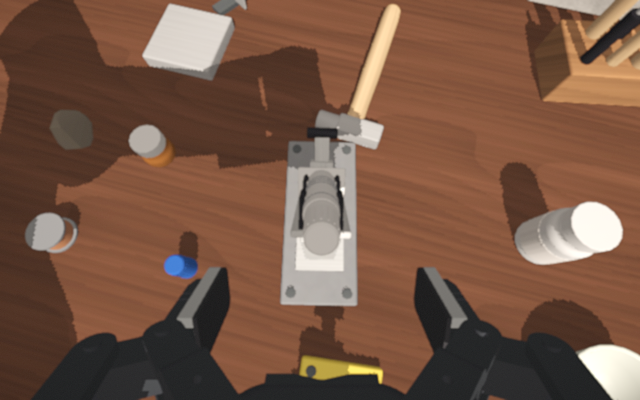

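The hood stands on the nozzle at (322,235). Its closed end is 39.9 mm above the shoulder and within 1° of square, so it is fully home, and the bystanders are unmoved. Handing in.

```bash
python3 -c "
from cell import sign_off
print(sign_off())"
```

```text
the job is handed in; nothing more can be done
None
```

The pusher is parked on the bold mark to within what the camera shows (about 0.3 mm). The hood snapped over the catch and sits fully home on the shoulder. The job was handed in at about 26 s, with the robot clear.

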